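Support the rail with the lab jack

TASK

The slotted aluminium rail lies in a wooden trestle with its free end hanging over a lab jack. Turn that jack's black knob clockwise (seen from above) until the platform has just come up against the underside of the rail and truly carries its end, lifting it by no more than a few millimetres, then let go of the knob.

Things in the scene. Friction and masses are not known exactly. Their poses are not given: they have to be found in the camera images.
- jack_knob_grip (a point): Grip point of the knob of the jack under the rail (the spare jack stands under nothing), on its vertical turning axis, 82 mm up. Knob: black upright bar 54 mm long (this frame's x, turning with it), 14 mm thick (y), top 10 mm above this point, on a 56 mm disc whose top is 24 mm below it; on a grey block 140 mm from the platform's centre on the robot's side. Rail 120 mm beyond, top 140 mm up.
- jack_knob (a joint): Angle of that knob in rad: grows when turned clockwise seen from above, stops at 0 and 2.3. Each rad raises the platform 10 mm. It starts between 0 and 0.4 and stays where it is left (friction about 0.2 N m, also under the rail's load). From the start, 0.5 to 1.05 rad bring the platform to the rail.
- jack_platform: The flat aluminium platform of that jack, 95 x 115 mm, 6 mm thick, on scissor arms; origin at the centre of its top face, z up. It only moves straight up and down. The jack is bolted down.
- rail: Slotted aluminium rail, 40 x 40 mm, 405 mm long, about 0.9 kg with the blue motor on its far end; level, loose in the two notches of the trestle. Origin on the centre line of its underside, 45 mm from its free end, roughly above the platform's centre; y along the rail towards the trestle, z up. Free gap = this origin's height less the platform origin's: 5 to 10.5 mm at the start.

How it is judged:
By the outcome, as a careful person would: the job done as asked, in the order asked, and still so for the second after the job is handed in, with the robot touching nothing.
It also fails if it takes over 27 s, if anything falls off the work surface, if the arm or the gripper's body presses on something with over 40 N, if the wrist force passes 120 N, or if a joint passes its speed limit or range.

ROBOT

A 7-joint arm with a two-finger parallel gripper is mounted at the origin on the work surface. World frame = base frame: x ahead of the robot, y to its left, z up, the work surface at z = 0. Lengths are in m, angles in rad, forces in N, time in s.
With the tool pointing down it reaches from about 0.4 to 0.85 m from the base axis. Payload 10.4 kg.
Tool frame: the origin (TCP) lies between the finger pads; the fingertips stand 19 mm ahead of it and the grasp point (between the pads) is the TCP (ctrl.tcp_to_tips is the distance from the TCP to the fingertips, in m); z points along the fingers, x is the direction in which the jaws open and shut, and the axes are right-handed (so a half turn about z gives the same grasp; the last joint's range is limited). The gripper opens to 85 mm and grips with 20 to 120 N. Pads are 22 mm wide; open, the fingers measure 114 mm over their backs; the gripper's body (76 mm by 85 mm) begins 54 mm behind the grasp point. The pads swing forward as they close: fully open they stand 13 mm farther back than shut.
Start: joints at [1.136, 0.332, -0.065, 1.46, 0.022, 1.35, -0.088], TCP at [0.25, -0.573, 0.25] pointing down, gripper open.
Joint ranges: [-2.6, 2.6], [-0.5, 2.12], [-1.47, 1.34], [0.16, 2.42], [-1.27, 4.41], [0.06, 2.06], [-2.6, 2.6]. Speed limits (rad/s): [2.22, 2.22, 2.79, 2.79, 3.14, 3.14, 3.14].

INTERFACE

Orientations are given as a rotation vector (axis times angle).
In Python, from rig import ctrl gives the robot as it stands. The module is installed in compiled form; this text tells all that it offers.
- The arm moves only by the shell command python3 -m jog 'ROWS'. ROWS is JSON, a list that holds one entry, the list of rows, each a list of 7 numbers: the shift along the world's x, y, z as a fraction of full scale, then the turn, a rotation vector about the world's x, y, z as a fraction of full scale, then the opening, from 0 (shut) to 1 (fully open). In form: [[[dx, dy, dz, rx, ry, rz, claw], ...]]. A call has 1 to 20 rows; each row shifts and turns the commanded pose from where the row before left it; what a row does not reach is not made up. Full scale, the value 1, is 3 cm for a shift and 0.12 rad for a turn. A row lasts 1/12 s, in which the tool goes at most 41.7 mm and 7.16 degrees, less where a joint would pass 70% of its speed; a pose out of reach is approached as far as the arm can. A call with a number of a shift or a turn outside -1 to 1 is refused whole. A call with a gripper value outside its range is refused whole. The fingers move at their own pace and stop on an object; the grip force is fixed at half the most. Time passes only in rows, so rows that do not move let the fingers close. It gives the time, the measured TCP pose, the force and the opening at its end, in the units of the state.
- ctrl.sense(): the state, without advancing time (a new reading comes with each control period).
- ctrl.read_camera(name): name is "side" or "top" or "wrist"; returns the picture (400x640x3 uint8, red, green, blue); there is no depth.
- ctrl.get_calibration(name): a dict with "K" (3x3 intrinsics, pixels), "T" (4x4, takes a point from camera to world coordinates). Camera axes: x right, y up, looking along -z (the intrinsics and any distortion apply to the point x, -y, -z); pixel columns grow to the right and rows downward; lengths in m; the calibration is good to about 2 mm. A picture is of the moment at which its call begins: read the wrist's pose just before it. get_calibration takes no time and is no camera call; for the wrist camera it gives the pose at the moment of the call.
- ctrl.job_done(): hands the job in, once; it reports no verdict.
The state is a dict: "t": time; "joint_pos": joint angles; "qd": joint speeds; "tau": joint torques, N m; "position": TCP position; "ee_rot": TCP orientation; "contact_force": force on the tool from outside, world axes, zero at the start; "wrist_torque": the same for the moment, N m; "gripper_width": opening from 0.0 (shut) to 1.0 (fully open).
Only numpy, scipy, OpenCV 4.12 (cv2) and the standard library are available. Lean on these libraries where they do the work, as an engineer would, in place of code of your own. Each camera call takes 0.05 s, during which the arm holds its last target. There are 200 camera calls.

## Working session

There is one attempt and no reset: what is moved stays moved. The work goes in short steps, Python scripts to look and compute and a shell command to move; the robot and the scene stay as the last step left them, time stands still between calls to the robot, and variables do not carry over. Pictures are saved under pics/ and viewed, about 8 in all and at most 12, crops included, and the job is handed in when it is done.

```bash
mkdir -p pics; cat > h.py <<'E'
import numpy as np, cv2
from rig import ctrl
def snap(cam,name,crop=None,scale=1):
    im=ctrl.read_camera(cam)[:,:,::-1].copy()
    if crop: x0,y0,x1,y1=crop; im=im[y0:y1,x0:x1]
    if scale!=1: im=cv2.resize(im,None,fx=scale,fy=scale,interpolation=cv2.INTER_CUBIC)
    cv2.imwrite('pics/'+name+'.png',im)
def onz(c,u,v,z):
    K=np.array(c['K']);T=np.array(c['T'])
    d=np.linalg.inv(K)@[u,v,1]; d=T[:3,:3]@(d*[1,-1,-1]); o=T[:3,3]
    return o+d*(z-o[2])/d[2]
def proj(c,p):
    K=np.array(c['K']);T=np.array(c['T']); q=(T[:3,:3].T@(np.array(p)-T[:3,3]))*[1,-1,-1]
    q=K@q; return q[:2]/q[2]
E
python3 - <<'E'
from h import *
snap('top','top1');snap('side','side1')
for c in ('top','side'): print({k:np.round(v,3).tolist() if not isinstance(v,str) else v for k,v in ctrl.get_calibration(c).items()})
print(ctrl.sense())
E
```

```text
{'K': [[431.375, 0.0, 319.839], [0.0, 431.375, 194.465], [0.0, 0.0, 1.0]], 'T': [[0.026, 0.996, -0.086, 0.537], [-0.999, 0.028, 0.02, -0.02], [0.022, 0.086, 0.996, 0.761], [0.0, 0.0, 0.0, 1.0]]}
{'K': [[439.618, 0.0, 316.688], [0.0, 439.618, 203.695], [0.0, 0.0, 1.0]], 'T': [[-0.851, 0.394, -0.348, 0.368], [-0.526, -0.646, 0.554, 0.339], [-0.006, 0.654, 0.757, 0.596], [0.0, 0.0, 0.0, 1.0]]}
{'t': 0.1, 'joint_pos': array([ 1.13638972,  0.3328564 , -0.06471689,  1.46084457,  0.02159559,
        1.34990636, -0.08848811]), 'qd': array([ 0.00040398, -0.00080006,  0.00075067, -0.0024532 , -0.00074781,
       -0.00143974,  0.00036635]), 'tau': array([ 2.59535700e-03, -6.26753640e+01,  4.96965798e-02, -3.92428172e+01,
        1.62715476e-02,  7.04951628e-03, -7.23620587e-06]), 'position': array([ 0.25005077, -0.57246198,  0.24957181]), 'ee_rot': array([-2.62816317e+00,  1.71990675e+00,  1.77435106e-03]), 'contact_force': array([0.09454806, 0.35021264, 0.2372359 ]), 'wrist_torque': array([-8.03507211e-03, -3.83704407e-02, -9.85258154e-05]), 'gripper_width': 0.9970685755621801}
```

View pics/top1.png

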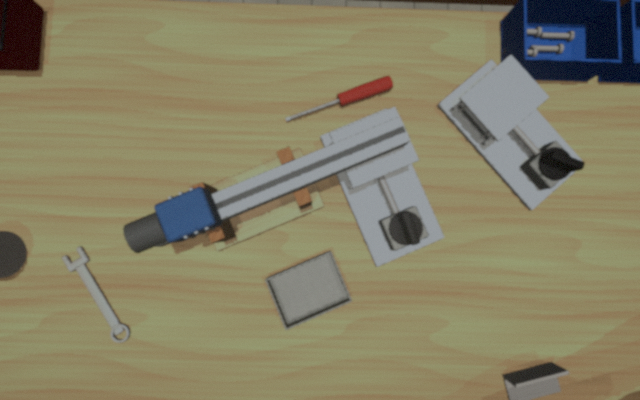

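View pics/side1.png

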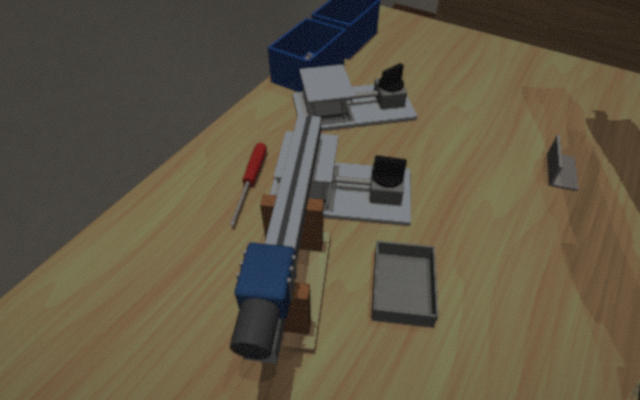

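The top view shows the rail's jack with its knob at about (405,228); the spare jack's knob is at (555,163). The side view has the right knob at about (389,172). I'll enlarge both knobs next.

```bash
python3 - <<'E'
from h import *
a=cv2.imread('pics/top1.png')[185:275,345:455]; b=cv2.imread('pics/side1.png')[100:230,270:420]
a=cv2.resize(a,None,fx=5,fy=5,interpolation=2)[:,:400+150][:, :]
b=cv2.resize(b,(450,390),interpolation=2)
f=lambda i:cv2.convertScaleAbs(i,alpha=1.8,beta=15)
cv2.imwrite('pics/knobtop.png',f(a))
cv2.imwrite('pics/knobside.png',f(b))
c=ctrl.get_calibration('top')
for p in [(405,228,.092),(405,228,.058),(420,155,.14),(400,110,.07),(290,155,.14)]: print(p,onz(c,*p).round(3))
E
```

```text
(405, 228, 0.092) [ 0.546 -0.167  0.092]
(405, 228, 0.058) [ 0.546 -0.175  0.058]
(420, 155, 0.14) [ 0.652 -0.178  0.14 ]
(400, 110, 0.07) [ 0.739 -0.162  0.07 ]
(290, 155, 0.14) [0.647 0.012 0.14 ]
```

View pics/knobtop.png

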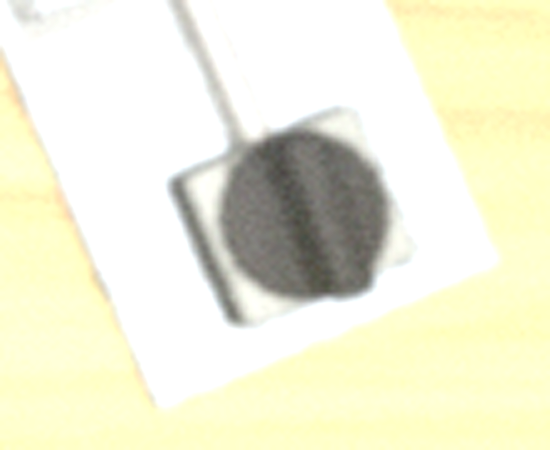

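View pics/knobside.png

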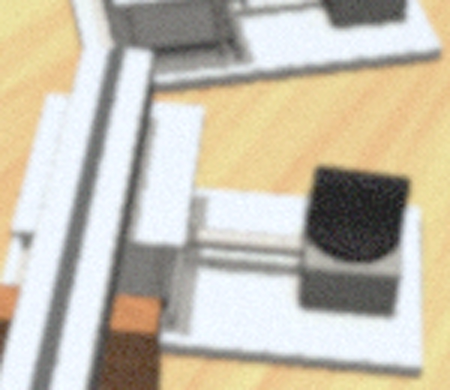

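The crop shows the disc centred at about (406,227.6). The bar's top strip runs from about (407,212) to (415.4,242).

```bash
python3 - <<'E'
from h import *
c=ctrl.get_calibration('top')
print(onz(c,406,227.6,.058).round(4), onz(c,411.2,227,.092).round(4))
a=onz(c,407,212,.092);b=onz(c,415.4,242,.092);d=a-b;print(d.round(3),np.degrees(np.arctan2(d[1],d[0])), np.linalg.norm(d))
# rail direction, from top edge lines (slot)
a=onz(c,404,131,.14);b=onz(c,222,204,.14);d=b-a;print('rail',d,np.degrees(np.arctan2(d[1],d[0])),a,b)
cs=ctrl.get_calibration('side'); p=onz(c,406,227.6,.058); print(proj(cs,p), (270+355/3,100+218/3))
from scipy.spatial.transform import Rotation as R
s=ctrl.sense(); print(R.from_rotvec(s['ee_rot']).as_matrix().round(3))
E
```

```text
[ 0.5471 -0.1763  0.058 ] [ 0.5477 -0.1768  0.092 ]
[0.046 0.013 0.   ] 16.262089346240046 0.04805091873343052
rail [-0.11458296  0.2611646   0.        ] 113.68891071185519 [ 0.68728302 -0.1539204   0.14      ] [0.57270006 0.1072442  0.14      ]
[387.65881462 173.74020607] (388.3333333333333, 172.66666666666669)
[[ 0.4   -0.916 -0.001]
 [-0.916 -0.4    0.001]
 [-0.001  0.    -1.   ]]
```

```bash
python3 -m jog '[[[0.66,0.88,-0.18,0,0,-0.074,1],[0.66,0.88,-0.18,0,0,-0.074,1],[0.66,0.88,-0.18,0,0,-0.074,1],[0.66,0.88,-0.18,0,0,-0.074,1],[0.66,0.88,-0.18,0,0,-0.074,1],[0.66,0.88,-0.18,0,0,-0.074,1],[0.66,0.88,-0.18,0,0,-0.074,1],[0.66,0.88,-0.18,0,0,-0.074,1],[0.66,0.88,-0.18,0,0,-0.074,1],[0.66,0.88,-0.18,0,0,-0.074,1],[0.66,0.88,-0.18,0,0,-0.074,1],[0.66,0.88,-0.18,0,0,-0.074,1],[0.66,0.88,-0.18,0,0,-0.074,1],[0.66,0.88,-0.18,0,0,-0.074,1],[0.66,0.88,-0.18,0,0,-0.074,1],[0,0,0,0,0,0,1],[0,0,0,0,0,0,1]]]'
python3 - <<'E'
from h import *
from scipy.spatial.transform import Rotation as R
s=ctrl.sense();M=R.from_rotvec(s['ee_rot']).as_matrix()
print(s['position'],s['joint_pos'],np.degrees(np.arctan2(M[1,0],M[0,0])))
c=ctrl.get_calibration('wrist');snap('wrist','w1')
print(proj(c,[.547,-.1765,.092]),np.array(c['T']).round(3),c['K'])
np.save('wc.npy',{'K':c['K'],'T':c['T']},allow_pickle=True)
E
```

```text
t: 1.52
position: [0.5477, -0.1744, 0.1685]
ee_rot: [-2.512, 1.886, 0.002]
contact_force: [-1.4, -0.3, -0.8]
gripper_width: 1.0
[ 0.5477165  -0.17437408  0.16854328] [ 0.53261043  0.30674794 -0.36078117  1.68482527  0.11486055  1.17230848
 -1.14554665] -73.79758657365231
[324.4937485  219.88477291] [[ 0.278  0.91   0.308  0.626]
 [-0.96   0.264  0.087 -0.152]
 [-0.002 -0.321  0.947  0.292]
 [ 0.     0.     0.     1.   ]] [[293.14805638   0.         321.62593035]
 [  0.         293.14805638 200.504702  ]
 [  0.           0.           1.        ]]
```

View pics/w1.png

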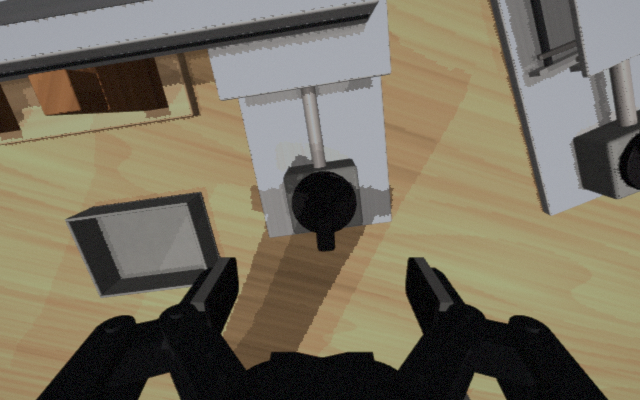

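The wrist view shows the knob bar upright in the image, between the jaws, ending at about (326,247); the disc is centred at about (324,203). A quick cross-check follows, then the descent.

```bash
python3 - <<'E'
from h import *
c=np.load('wc.npy',allow_pickle=True).item()
print(onz(c,324,203,.058),onz(c,326,249,.092), onz(c,326,249,.092)+.027*np.array([np.cos(.284),np.sin(.284),0]))
im=cv2.convertScaleAbs(cv2.imread('pics/w1.png')[140:270,240:410],alpha=2.5,beta=25)
cv2.imwrite('pics/w1c.png',cv2.resize(im,None,fx=4,fy=4,interpolation=2))
E
```

```text
[ 0.54822815 -0.17595123  0.058     ] [ 0.52432065 -0.18434894  0.092     ] [ 0.55023909 -0.1767836   0.092     ]
```

View pics/w1c.png

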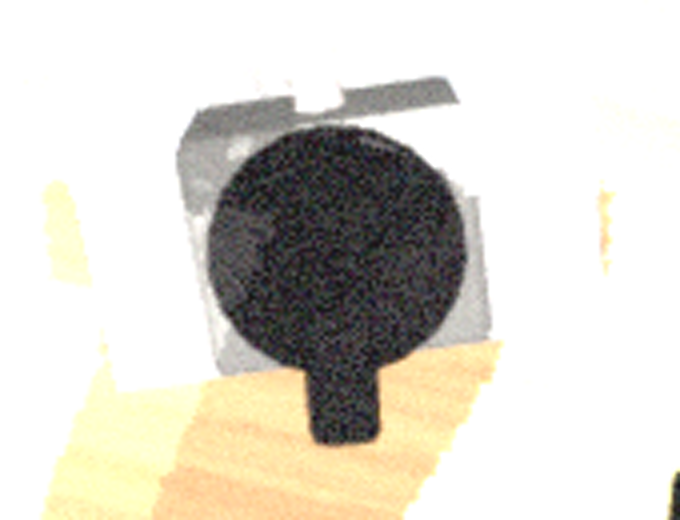

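```bash
python3 -m jog '[[[0,-0.06,-0.57,0,0,0,1],[0,0,-0.57,0,0,0,1],[0,0,-0.57,0,0,0,1],[0,0,-0.57,0,0,0,1],[0,0,-0.57,0,0,0,1],[0,0,0,0,0,0,1],[0,0,0,0,0,0,0.15],[0,0,0,0,0,0,0],[0,0,0,0,0,0,0],[0,0,0,0,0,0,0],[0,0,0,0,0,0,0],[0,0,0,0,0,0,0],[0,0,0,0,0,0,0],[0,0,0,0,0,0,0]]]'
cat >> h.py <<'E'
def avg(cam,n=4): return np.mean([ctrl.read_camera(cam)[:,:,::-1].astype(float) for _ in range(n)],0)
def yaw():
    from scipy.spatial.transform import Rotation as R
    M=R.from_rotvec(ctrl.sense()['ee_rot']).as_matrix(); return np.degrees(np.arctan2(M[1,0],M[0,0]))
def st():
    s=ctrl.sense(); print(s['t'],s['position'].round(4),yaw().round(2),'F',s['contact_force'].round(2),'M',s['wrist_torque'].round(3),'w',round(s['gripper_width'],3),'j7',s['joint_pos'][6].round(3),'tau7',round(s['tau'][6],3))
E
python3 - <<'E'
from h import *
st(); s=avg('side');np.save('s0.npy',s); w=ctrl.read_camera('wrist')[:,:,::-1]
cv2.imwrite('pics/c1.png',np.hstack([cv2.resize(cv2.convertScaleAbs(s[90:240,240:430],alpha=1.6,beta=15),(507,400)),cv2.convertScaleAbs(w[:400,170:460],alpha=1.6)]))
st()
E
```

```text
t: 2.73
position: [0.5473, -0.1764, 0.0848]
ee_rot: [-2.509, 1.889, 0.002]
contact_force: [-5.7, 7.1, 9.6]
gripper_width: 0.152
2.7333 [ 0.5473 -0.1764  0.0848] -73.95 F [-5.71  7.12  9.58] M [ 1.689  1.111 -0.073] w 0.152 j7 -1.173 tau7 0.112
2.9833 [ 0.5473 -0.1764  0.0848] -73.95 F [-5.13  7.72 10.44] M [ 1.736  1.118 -0.165] w 0.15 j7 -1.173 tau7 0.11
```

View pics/c1.png

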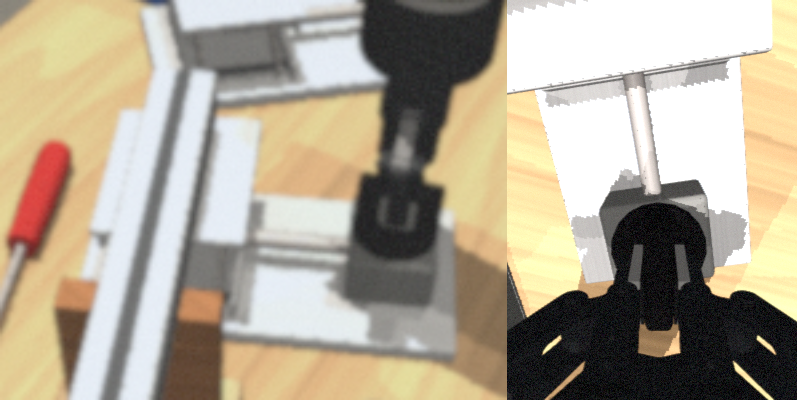

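The bar is held between the pads, and the side camera sees the platform and rail clear of the arm. I'll turn 0.4 rad, below the earliest possible contact.

```bash
python3 -m jog '[[[0,0,0.03,0,0,-0.4,0],[0,0,0,0,0,-0.4,0],[0,0,0,0,0,-0.4,0],[0,0,0,0,0,-0.4,0],[0,0,0,0,0,-0.4,0],[0,0,0,0,0,-0.4,0],[0,0,0,0,0,-0.4,0],[0,0,0,0,0,-0.4,0],[0,0,0,0,0,0,0],[0,0,0,0,0,0,0]]]'
cat >> h.py <<'E'
# sub-pixel image shift (du,dv) of a patch against the starting side view
def shift(s,box,ref='s0.npy'):
    x0,y0,x1,y1=box; g=lambda i:cv2.GaussianBlur(i[y0:y1,x0:x1].mean(2).astype(np.float32),(0,0),1)
    W=np.eye(2,3,dtype=np.float32)
    try:
        cc,W=cv2.findTransformECC(g(np.load(ref)),g(s),W,cv2.MOTION_TRANSLATION,(3,100,1e-5)); return W[:,2].round(2).tolist()+[round(cc,4)]
    except cv2.error: return None
def report(name):
    s=avg('side');np.save(name,s)
    for n,b in dict(plat=PLAT,railend=END,base=BASE,motor=MOT).items(): print(n,shift(s,b))
PLAT=(303,128,345,190); END=(290,108,332,150); BASE=(345,188,420,230); MOT=(225,235,300,365)
E
python3 - <<'E'
from h import *
st(); report('s1.npy')
c=ctrl.get_calibration('side')
for p in ([.687,-.154,.14],[.676,-.12,.08]):
    q=np.array(p); print(proj(c,q),(proj(c,q+[0,0,.005])-proj(c,q))/5)
E
```

```text
t: 3.82
position: [0.5472, -0.1762, 0.0848]
ee_rot: [-2.102, 2.333, 0.003]
contact_force: [-1.7, 7.3, 1.3]
gripper_width: 0.153
3.8167 [ 0.5472 -0.1762  0.0848] -95.95 F [-1.73  7.32  1.29] M [ 1.627  0.312 -0.15 ] w 0.153 j7 -1.535 tau7 -0.041
plat [0.12999999523162842, -1.090000033378601, 0.9897]
railend [0.009999999776482582, -0.25999999046325684, 0.9879]
base [-1.4600000381469727, -0.03999999910593033, 0.9272]
motor [0.009999999776482582, -0.009999999776482582, 0.9999]
[310.99490909 115.7769523 ] [-0.00982671 -0.48796238]
[306.41595684 156.75488864] [-0.0141609  -0.43164504]
```

```bash
cat >> h.py <<'E'
PLAT=(322,125,346,150); END=(299,107,321,124); PL2=(320,168,342,192)
def report(name,n=6):
    s=avg('side',n);np.save(name,s); st(); ev(s)
def ev(s): print({n:shift(s,b) for n,b in dict(plat=PLAT,pl2=PL2,railend=END,motor=MOT).items()})
E
python3 -c "
from h import *
ev(np.load('s1.npy'))"
python3 -m jog '[[[0,0,0,0,0,-0.4,0],[0,0,0,0,0,-0.4,0],[0,0,0,0,0,0,0],[0,0,0,0,0,0,0]]]'
python3 -c "
from h import *
report('s2.npy')"
```

```text
{'plat': [0.6899999976158142, -0.550000011920929, 0.9929], 'pl2': [-0.14000000059604645, -1.2100000381469727, 0.9617], 'railend': [-0.0, -0.009999999776482582, 1.0], 'motor': [0.009999999776482582, -0.009999999776482582, 0.9999]}
t: 4.35
position: [0.5472, -0.1761, 0.0849]
ee_rot: [-1.988, 2.431, 0.004]
contact_force: [-2.8, 7.8, 2.0]
gripper_width: 0.155
4.65 [ 0.5472 -0.1761  0.0849] -101.44 F [-2.09  6.51  1.93] M [ 1.618  0.321 -0.099] w 0.155 j7 -1.625 tau7 0.153
{'plat': [0.5699999928474426, -0.7200000286102295, 0.9207], 'pl2': [-0.4000000059604645, -1.4500000476837158, 0.8431], 'railend': [0.0, -0.0, 1.0], 'motor': [0.0, -0.009999999776482582, 0.9999]}
```

The rail-end patch is steady to 0.01 px (about 0.02 mm), so its lift is a good contact sensor. I'll step on by 0.1 rad.

```bash
python3 -m jog '[[[0,0,0,0,0,-0.42,0],[0,0,0,0,0,-0.42,0],[0,0,0,0,0,0,0],[0,0,0,0,0,0,0]]]' >/dev/null
python3 -c "
from h import *
report('s3.npy',3)"
python3 -m jog '[[[0,0,0,0,0,-0.42,0],[0,0,0,0,0,-0.42,0],[0,0,0,0,0,0,0],[0,0,0,0,0,0,0]]]' >/dev/null
python3 -c "
from h import *
report('s4.npy',3)"
```

```text
5.1333 [ 0.5472 -0.176   0.0848] -107.22 F [-2.25  6.99  2.57] M [ 1.689  0.265 -0.152] w 0.152 j7 -1.72 tau7 0.153
{'plat': [0.36000001430511475, -0.8299999833106995, 0.9849], 'pl2': [-0.05999999865889549, -1.9600000381469727, 0.973], 'railend': [-0.0, -0.0, 1.0], 'motor': [0.0, -0.019999999552965164, 0.9999]}
5.6167 [ 0.5473 -0.1759  0.0848] -112.98 F [-2.51  8.68  1.96] M [ 1.727  0.285 -0.172] w 0.151 j7 -1.815 tau7 0.153
{'plat': [0.5099999904632568, -1.0299999713897705, 0.8981], 'pl2': [-0.20999999344348907, -2.25, 0.9191], 'railend': [0.009999999776482582, -0.009999999776482582, 1.0], 'motor': [0.009999999776482582, -0.019999999552965164, 0.9999]}
```

```bash
python3 -m jog '[[[0,0,0,0,0,-0.42,0],[0,0,0,0,0,-0.42,0],[0,0,0,0,0,0,0],[0,0,0,0,0,0,0]]]' >/dev/null
python3 -c "
from h import *
report('s5.npy',3)"
```

```text
6.1 [ 0.5473 -0.1759  0.0848] -118.76 F [-2.35  6.93  1.58] M [ 1.743  0.237 -0.095] w 0.151 j7 -1.91 tau7 0.153
{'plat': [0.5799999833106995, -1.5, 0.8932], 'pl2': [0.009999999776482582, -2.9100000858306885, 0.9584], 'railend': [0.009999999776482582, 0.009999999776482582, 1.0], 'motor': [0.009999999776482582, -0.019999999552965164, 0.9999]}
```

```bash
python3 -m jog '[[[0,0,0,0,0,-0.42,0],[0,0,0,0,0,-0.42,0],[0,0,0,0,0,0,0],[0,0,0,0,0,0,0]]]' >/dev/null
python3 -c "
from h import *
report('s6.npy',3)"
```

```text
6.5833 [ 0.5473 -0.1759  0.0848] -124.53 F [-2.32  7.92  0.87] M [ 1.675  0.199 -0.1  ] w 0.156 j7 -2.005 tau7 0.12
{'plat': [0.4300000071525574, -1.8600000143051147, 0.8771], 'pl2': [-0.25, -3.309999942779541, 0.8953], 'railend': [0.009999999776482582, -0.7300000190734863, 0.9458], 'motor': [-0.03999999910593033, 0.17000000178813934, 0.9988]}
```

The rail end has now lifted: −0.73 px, and the motor end has dipped +0.17 px. I'll add a small 0.05 rad margin and check the slope.

```bash
python3 -m jog '[[[0,0,0,0,0,-0.21,0],[0,0,0,0,0,-0.21,0],[0,0,0,0,0,0,0],[0,0,0,0,0,0,0]]]' >/dev/null
python3 -c "
from h import *
report('s7.npy',4)
a=np.load('s0.npy');b=np.load('s7.npy')
f=lambda s:cv2.resize(cv2.convertScaleAbs(s[95:205,275:355],alpha=1.4,beta=10),(400,550),interpolation=2)
cv2.imwrite('pics/c2.png',np.hstack([f(a),f(b)]))"
```

```text
7.1167 [ 0.5473 -0.1758  0.0848] -127.4 F [-0.76  8.15  1.55] M [1.681 0.208 0.009] w 0.15 j7 -2.053 tau7 -0.023
{'plat': [0.6700000166893005, -1.6100000143051147, 0.9432], 'pl2': [-0.09000000357627869, -3.7899999618530273, 0.9452], 'railend': [-0.03999999910593033, -0.7300000190734863, 0.997], 'motor': [-0.03999999910593033, 0.3100000023841858, 0.9962]}
```

View pics/c2.png

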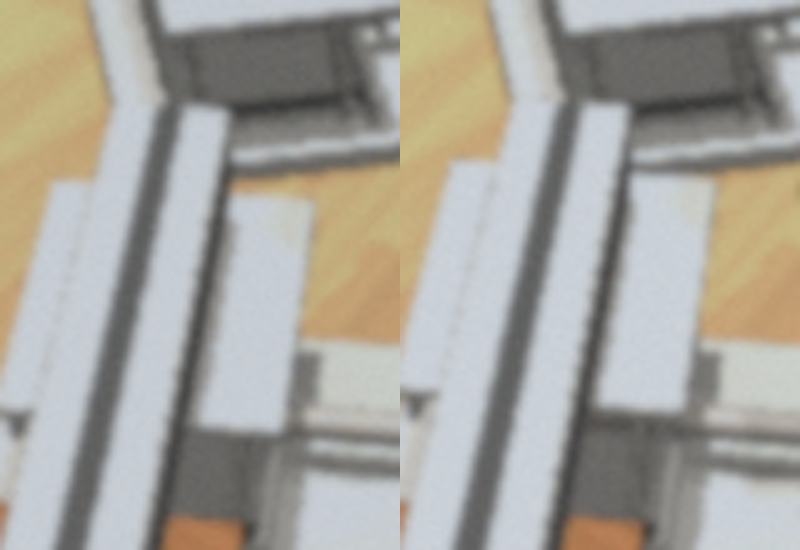

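The picture shows the platform up against the rail's underside with no shadow gap. The lift works out at about 1–1.5 mm (end −0.73 px, motor +0.31 px). I'll release and retreat upward.

```bash
python3 -m jog '[[[0,0,0,0,0,0,0.4],[0,0,0,0,0,0,0.8],[0,0,0,0,0,0,1],[0,0,0,0,0,0,1],[0,0,0,0,0,0,1],[0,0,0,0,0,0,1],[0,0,0.3,0,0,0,1],[0,0,0.6,0,0,0,1],[0,0,0.8,0,0,0,1],[0,0,0.8,0,0,0,1],[0,0,0.8,0,0,0,1],[0,0,0.8,0,0,0,1],[0,0,0,0,0,0,1],[0,0,0,0,0,0,1],[0,0,0,0,0,0,1],[0,0,0,0,0,0,1]]]'
python3 -c "
from h import *
report('s8.npy',4); print({n:shift(np.load('s8.npy'),b,'s7.npy') for n,b in dict(plat=PLAT,pl2=PL2,end=END,mot=MOT).items()})
a=np.load('s8.npy');w=ctrl.read_camera('wrist')[:,:,::-1]
cv2.imwrite('pics/c3.png',np.hstack([cv2.resize(cv2.convertScaleAbs(a[90:240,240:430],alpha=1.6,beta=15),(507,400)),cv2.convertScaleAbs(w[:400,170:460],alpha=1.6)]))"
```

```text
t: 8.45
position: [0.5466, -0.1784, 0.2068]
ee_rot: [1.388, -2.817, -0.002]
contact_force: [-0.2, -0.2, -0.7]
gripper_width: 1.0
8.65 [ 0.5469 -0.1785  0.207 ] -127.53 F [0.26 0.36 0.02] M [ 0.033 -0.004  0.022] w 1.005 j7 -2.03 tau7 0.0
{'plat': [0.5199999809265137, -1.7899999618530273, 0.9326], 'pl2': [0.029999999329447746, -3.809999942779541, 0.9644], 'railend': [-0.05000000074505806, -0.7300000190734863, 0.9969], 'motor': [-0.05000000074505806, 0.28999999165534973, 0.9958]}
{'plat': [0.4099999964237213, -0.38999998569488525, 0.9401], 'pl2': [0.03999999910593033, -0.05999999865889549, 0.9935], 'end': [-0.0, -0.009999999776482582, 1.0], 'mot': [0.009999999776482582, 0.0, 0.9999]}
```

View pics/c3.png

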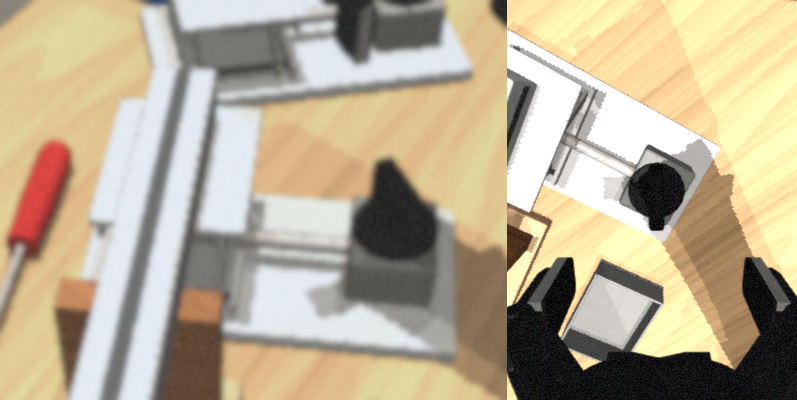

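The knob is free and still turned, and the rail end has not moved since release (within 0.01 px). The force readings are near zero, so I'm handing the job in.

```bash
python3 -c "
from rig import ctrl
print(ctrl.job_done())"
```

```text
the job is handed in; nothing more can be done
None
```

The platform now carries the rail's free end, lifted by about 1–1.5 mm. I handed the job in at about 8.7 s of the 27 s allowed.

**What I did:** I gripped the knob of the jack under the rail and turned it clockwise by about 0.93 rad in small steps. The rail end first moved between 0.78 and 0.88 rad. I added a 0.05 rad margin, then opened the fingers and backed off upwards.

**Last checks after letting go:**
- **Rail:** the free end stands 0.73 px above its start in the side view and moved only 0.01 px on release. The motor end dips 0.3 px, so the rail is tilted up off its rest.
- **Robot:** the gripper is open and clear of everything, and the force readings are near zero.

**What was less certain:**
- **Platform tracking:** the image patches I used to follow the platform itself were noisy and disagreed with each other. I judged contact from the rail's motion and the pictures instead.
- **Rail end:** the reading stayed at 0.73 px through the last 0.05 rad, although the motor end kept dipping. The first of those two readings had a poorer image match, so I took the lift from the motor's dip and the knob angle too.

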